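Clamp an offcut with the square key

ROBOT

A 7-joint arm with a two-finger parallel gripper is mounted at the origin on the work surface; the furniture and walls round the work are solid. World frame = base frame: x ahead of the robot, y to its left, z up, the work surface at z = 0. Lengths are in m, angles in rad, forces in N, time in s.
With the tool pointing down it reaches from about 0.4 to 0.875 m from the base axis. Payload 6.5 kg.
Tool frame: the origin (TCP) lies at the very end of the fingers, on their centre line; the grasp point (between the pads) lies 19 mm behind it; z points along the fingers, y is the line along which they close (so a half turn about z gives the same grasp; the last joint's range is limited). The gripper opens to 85 mm and grips with 20 to 120 N. Pads are 22 mm wide; open, the fingers measure 114 mm over their backs; the gripper's body (76 mm by 85 mm) begins 54 mm behind the grasp point. The pads swing forward as they close: fully open they stand 13 mm farther back than shut.
Start: joints at [1.281, 0.536, -0.004, 1.538, 0.003, 1.067, -0.071], TCP at [0.144, -0.634, 0.231] pointing down, gripper open.
Joint ranges: [-2.7, 2.7], [-0.37, 2.16], [-1.27, 1.26], [0.24, 2.4], [-1.31, 4.45], [0.19, 1.91], [-2.76, 2.76]. Speed limits (rad/s): [2.39, 2.39, 3.14, 3.14, 3.14, 3.14, 3.14].

INTERFACE

Orientations are given as a rotation vector (axis times angle).
In Python, from rig import * gives the robot as it stands. The module is installed in compiled form; this text tells all that it offers.
- The arm moves only by the tool arm_command, never from a script. Its argument "commands" is a list that holds one entry, the list of rows, each a list of 5 numbers: the opening, from -1 (shut) to 1 (fully open), then the shift along the tool's x, y, z in mm, then the turn about the tool's z in degrees. A call has 1 to 20 rows; each row is the pose to reach, as a shift and turn from the pose commanded when the call began, along the tool's axes at that moment; what a row does not reach only later rows make up. A row lasts 1/8 s, in which the tool goes at most 62.5 mm and 10.7 degrees, less where a joint would pass 70% of its speed; a pose out of reach is approached as far as the arm can. A call with a gripper value outside its range is refused whole. The fingers move at their own pace and stop on an object; "force" is the grip in N (left out, the last holds). Time passes only in rows, so rows that repeat a pose let the fingers close. It gives the time, the measured TCP pose, the force, the opening and the grip force at its end, in the units of the state.
- sense(): the state, without advancing time (a new reading comes with each control period).
- read_camera(name): name is "scene" or "top" or "wrist"; returns a dict with "pixels" (480x640x3 uint8, blue, green, red), "camera_matrix" (3x3 intrinsics, pixels), "world_to_cam" (4x4, takes a point from world to camera coordinates); the wrist camera has in their place "mount" (4x4, takes a point from camera to tool coordinates, whose origin is the TCP and whose axes are the flange's). Camera axes: x right, y down, z forward; pixel columns grow to the right and rows downward; lengths in m; the calibration is good to about 2 mm. The wrist camera is an equidistant fisheye: a pixel r from the principal point sees the ray r / f radians off the axis. A picture is of the moment at which its call begins: read the wrist's pose just before it. There is no depth.
- close_job(): hands the job in; it is judged then, once.
The state is a dict: "time_s": time; "joints": joint angles; "qd": joint speeds; "tau": joint torques, N m; "position": TCP position; "tcp_rot": TCP orientation; "wrist_force": force on the tool from outside, world axes, zero at the start; "wrist_torque": the same for the moment, N m; "width": finger opening in m; "grip_force": force on a finger pad.
Only numpy, scipy, OpenCV 4.12 (cv2) and the standard library are available. Lean on these libraries where they do the work, as an engineer would, in place of code of your own. Each camera call takes 0.05 s, during which the arm holds its last target. There are 200 camera calls.

TASK

Take the orange-headed square key out of its wooden stand and lower it into the round socket of the clamping jig. Pressing only lightly, turn it until you feel its square shank match the hidden square drive, and let it down fully home; then turn the key clockwise (seen from above) until the jaw has closed firmly on the mahogany offcut and it comes to a stop, without straining it, and leave the key standing in the jig. Move the jaw only with the key and leave the things round about undisturbed.

Things in the scene. Friction and masses are not known exactly. Their poses are not given: they have to be found in the camera images.
- key: Loose square key, 0.16 kg, upright in the stand. Origin: on its axis at the underside of the collar (seating face); z up, x and y along the flats. Above: steel collar 34 mm diameter to z = 10 mm, orange square head 28 x 28 mm from z = 10 to 46 mm (grip across its flats). Below: steel shank 16 x 16 mm square, 32 mm long, flats parallel to the head's, then a round nose 14 mm diameter, 5 mm long.
- stand: Fixed wooden block 70 x 70 x 50 mm with a round hole 27 mm wide, 42 mm deep in its top, in which the key stands with its collar on the block's top (key at any yaw). It stands left or right of the jig. Origin: centre of the underside.
- jig: Fixed clamping jig, plywood base 220 x 170 x 12 mm. Origin: centre of the underside; x points from the cam housing to the fence. Fence: inner face at x = 85 mm, top at z = 36 mm. Sliding jaw 22 x 100 x 21 mm, face at x = 33 mm when open. Cam housing 80 x 80 mm round x = -45 mm, flat top at z = 55 mm, on which the collar of the key rests when it is home.
- socket (a point): Centre of the mouth of the round bore in the housing's top (axes as the jig): 24 mm diameter, 12 mm deep, mouth chamfered 3 mm. Just below lies the drive, 19.5 mm thick, with a 17.2 mm square through hole, at an unmeasured angle, up to 45 degrees either way from the jig's axes. Unmatched, the shank's corners stand on it, collar about 20 mm up; within about 4 degrees of matching it goes down.
- jaw (a joint): Travel of the jaw towards the fence in m; 0 open (start). The drive moves it 10 mm per rad of clockwise turn, from a stop at 0 to a stop at 0.72 rad; it meets the offcut, pushed against the fence, at about 7 mm and stays where it is left. The drive has 0.12 N m of friction: a key pressed with some 5 N slides on it without turning it. The jaw does not tell where the square faces.
- workpiece: Loose mahogany offcut 45 (x) x 140 (y) x 22 mm, lying on the jig's base between jaw and fence. Origin: centre of the underside.
- glue_tin: Bystander: loose dark blue tin, 70 mm diameter, 72 mm high, on the other side of the jig from the stand. Origin: centre of the underside.
- thread_red: Bystander: loose red thread spool, 50 mm diameter, 60 mm high, left of the jig. Origin: centre of the underside.
- thread_green: Bystander: loose green thread spool, 46 mm diameter, 55 mm high, right of the jig. Origin: centre of the underside.
Not all that is in view belongs to the job. What is shaped like the key but blue or turquoise is not meant.

How it is judged:
By the outcome, as a careful person would: the job done as asked, in the order asked, and still so for the second after the job is handed in, with the robot touching nothing.
It also fails if it takes over 72 s, if anything falls off the work surface, if the arm or the gripper's body presses on something with over 40 N, if the wrist force passes 120 N, or if a joint passes its speed limit or range.

## Working session

There is one attempt and no reset: what is moved stays moved. The work goes in short steps, Python scripts to look and compute and a tool call to move; the robot and the scene stay as the last step left them, time stands still between calls to the robot, and variables do not carry over. Pictures are saved under pics/ and viewed, at most 10 in all, crops included, and the job is handed in when it is done.

Besides the shell and the picture viewer there is one more tool, called after ">>>" by a JSON object that holds its "op" and its "data", one argument or row to a line. arm_command: Moves the arm, as the interface text tells. Its arguments: {"type":"object","properties":{"commands":{"type":"array","items":{"type":"array","items":{"type":"array","items":{"type":"number"}}}},"force":{"type":"number"}},"required":["commands"]}

```bash
mkdir -p pics; python3 - <<'E'
from rig import *
import cv2,numpy as np
s=sense();print(s)
ims=[]
for n in("scene","top"):
    r=read_camera(n);cv2.imwrite(f"pics/{n}0.png",r["pixels"]);print(n,np.round(r["camera_matrix"],1).tolist(),np.round(r["world_to_cam"],3).tolist())
    np.savez(n+"0.npz",**r)
E
```

```text
{'time_s': 0.0, 'joints': array([ 1.28077366,  0.53719935, -0.00445984,  1.53885143,  0.00261585,
        1.06727876, -0.07118677]), 'qd': array([ 0.00062871,  0.00040241, -0.00012123, -0.0012089 , -0.00134684,
       -0.00047292, -0.00130067]), 'tau': array([ 3.40978713e-04, -5.83409429e+01,  1.04849149e+00, -2.59098923e+01,
        1.23120187e-02,  9.58550605e-03,  1.13674412e-05]), 'position': array([ 0.14412695, -0.63318536,  0.23039983]), 'tcp_rot': array([-3.12023053e+00, -3.50829653e-01,  5.05442480e-04]), 'wrist_force': array([-0.35464421,  0.52594905, -0.07885384]), 'wrist_torque': array([ 0.04287983, -0.04413398,  0.00826985]), 'grip_force': 0.0, 'width': 0.08564488480932597}
scene [[592.5, 0.0, 316.1], [0.0, 592.5, 239.5], [0.0, 0.0, 1.0]] [[0.654, -0.756, -0.017, -0.356], [-0.41, -0.335, -0.848, 0.262], [0.636, 0.562, -0.529, 0.981], [0.0, 0.0, 0.0, 1.0]]
top [[469.0, 0.0, 317.0], [0.0, 469.0, 237.5], [0.0, 0.0, 1.0]] [[0.0, -1.0, -0.005, -0.026], [-0.982, 0.001, -0.189, 0.501], [0.189, 0.004, -0.982, 0.927], [0.0, 0.0, 0.0, 1.0]]
```

View pics/top0.png

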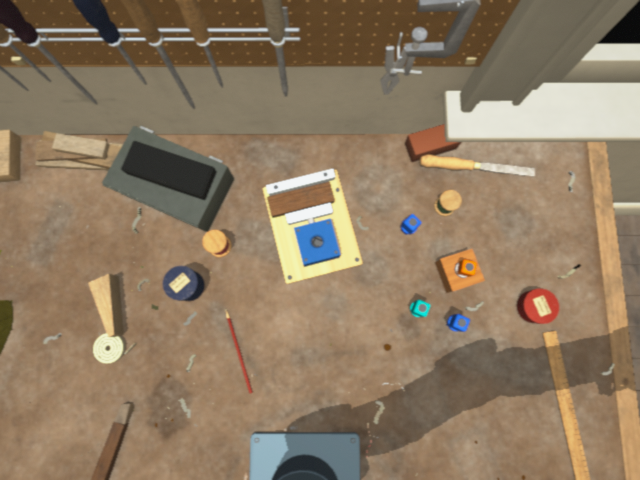

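View pics/scene0.png

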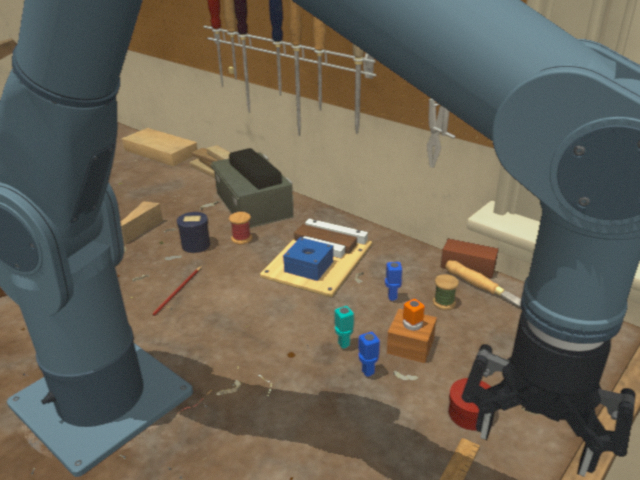

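Top view: the stand is at (461,269) with the orange key head at (468,267). The blue lookalikes are at (411,224) and (459,322), and the turquoise one at (421,309). Only the orange key stands in the wooden block, so it is the one meant. The jig housing is at (319,242), the tin at (183,283), the red spool at (216,243) and the green spool at (449,202).

```bash
cat > h.py <<'E'
import numpy as np,cv2
from scipy.spatial.transform import Rotation as R
def ray(n,uv,z):
    r=np.load(n+"0.npz");K=r["camera_matrix"];T=r["world_to_cam"]
    d=T[:3,:3].T@np.linalg.solve(K,[uv[0],uv[1],1]);o=-T[:3,:3].T@T[:3,3]
    return o+d*(z-o[2])/d[2]
E
python3 - <<'E'
from h import *
for n,box in(("top",(430,240,490,300)),("scene",(380,280,450,365))):
    im=np.load(n+"0.npz")["pixels"];x0,y0,x1,y1=box
    c=im[y0:y1,x0:x1];cv2.imwrite(f"pics/c_{n}.png",cv2.resize(c,None,fx=6,fy=6,interpolation=cv2.INTER_CUBIC))
im=np.load("top0.npz")["pixels"];hsv=cv2.cvtColor(im,cv2.COLOR_BGR2HSV)
def blobs(lo,hi,box,z,name):
    x0,y0,x1,y1=box;m=cv2.inRange(hsv,lo,hi);k=np.zeros_like(m);k[y0:y1,x0:x1]=m[y0:y1,x0:x1]
    cs,_=cv2.findContours(k,0,2)
    c=max(cs,key=cv2.contourArea)
    q=cv2.boxPoints(cv2.minAreaRect(c))
    P=np.array([ray("top",p,z) for p in q])
    print(name,cv2.contourArea(c),q.round(1).tolist(),"ctr",P.mean(0).round(4),"sides",np.linalg.norm(P[1]-P[0]).round(4),np.linalg.norm(P[2]-P[1]).round(4),"ang",[np.degrees(np.arctan2(*(P[1]-P[0])[[1,0]])).round(1)])
blobs((100,180,60),(120,255,255),(290,210,350,270),.055,"housing")
blobs((5,225,180),(18,255,255),(455,255,482,280),.096,"head")
blobs((5,100,60),(20,255,255),(430,240,490,300),.05,"stand")
blobs((20,60,120),(35,255,255),(255,160,370,290),.012,"jigbase")
E
```

```text
housing 1067.0 [[295.8999938964844, 228.5], [329.29998779296875, 220.1999969482422], [338.1000061035156, 255.5], [304.70001220703125, 263.79998779296875]] ctr [ 0.4909 -0.0259  0.055 ] sides 0.0715 0.0762 ang [np.float64(-75.7)]
head 40.5 [[460.3999938964844, 272.70001220703125], [462.70001220703125, 258.8999938964844], [476.0, 261.20001220703125], [473.70001220703125, 274.8999938964844]] ctr [ 0.4336 -0.3206  0.096 ] sides 0.0277 0.026 ang [np.float64(-12.6)]
stand 1440.0 [[432.79998779296875, 260.5], [472.5, 245.60000610351562], [485.6000061035156, 280.6000061035156], [445.8999938964844, 295.5]] ctr [ 0.4324 -0.3166  0.05  ] sides 0.0888 0.0758 ang [np.float64(-69.6)]
jigbase 3216.0 [[261.1000061035156, 187.5], [338.29998779296875, 168.1999969482422], [362.3999938964844, 264.6000061035156], [285.20001220703125, 283.8999938964844]] ctr [ 0.5358 -0.0142  0.012 ] sides 0.176 0.2213 ang [np.float64(-75.4)]
```

View pics/c_top.png

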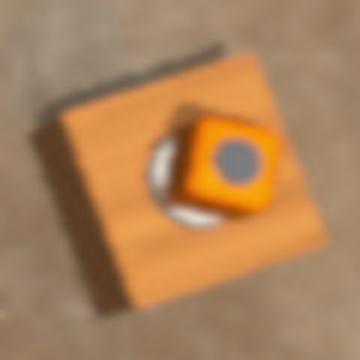

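The crop shows the orange head with a grey dot in the wooden stand, its collar visible. Measured sizes match the description (head about 27 mm, base 176x221 mm, jig yaw about 14.6°). Next I move above the key.

>>> {"op": "arm_command", "data": {
  "commands": [
    [[1, 50, -35, 0, 4], [1, 100, -69, 0, 8], [1, 150, -103, 0, 12], [1, 200, -138, 0, 16], [1, 250, -172, 0, 20], [1, 300, -206, 0, 24], [1, 351, -241, 0, 25], [1, 351, -241, 0, 25], [1, 351, -241, 0, 25], [1, 351, -241, 0, 25]]
  ],
  "force": 60
}}

```text
time_s: 1.35
position: [0.4317, -0.3223, 0.2311]
tcp_rot: [3.123, -0.337, -0.001]
wrist_force: [-0.1, -0.3, -0.3]
width: 0.0854
grip_force: 0.0
```

```bash
cat >> h.py <<'E'
def wray(r,s,uv,z):
    K=r["camera_matrix"];d=np.array([uv[0]-K[0,2],uv[1]-K[1,2]]);rr=np.linalg.norm(d);th=rr/K[0,0]
    v=np.r_[np.sin(th)*d/max(rr,1e-9),np.cos(th)];M=r["mount"]
    Rt=R.from_rotvec(s["tcp_rot"]).as_matrix()
    o=s["position"]+Rt@M[:3,3];d=Rt@M[:3,:3]@v
    return o+d*(z-o[2])/d[2]
def state():
    from rig import sense
    s=sense();Rt=R.from_rotvec(s["tcp_rot"]).as_matrix()
    print("t",round(s["time_s"],2),"p",s["position"].round(4),"xang",np.degrees(np.arctan2(Rt[1,0],Rt[0,0])).round(1),"tilt",Rt[:2,2].round(3),"F",s["wrist_force"].round(1),"T",s["wrist_torque"].round(2),"w",round(s["width"],4),"j7",s["joints"][6].round(2))
    return s,Rt
E
python3 - <<'E'
from h import *
from rig import *
s,Rt=state();r=read_camera("wrist");print(r["camera_matrix"].round(1).tolist(),r["mount"].round(3).tolist())
im=r["pixels"];cv2.imwrite("pics/w1.png",im)
hsv=cv2.cvtColor(im,cv2.COLOR_BGR2HSV);m=cv2.inRange(hsv,(5,215,170),(18,255,255))
for c in cv2.findContours(m,0,2)[0]:
    if cv2.contourArea(c)>100:
        q=cv2.boxPoints(cv2.minAreaRect(c));P=np.array([wray(r,s,p,.096) for p in q])
        e=P[1]-P[0];print(q.round(0).tolist(),P.mean(0).round(4),np.linalg.norm(e).round(4),np.linalg.norm(P[2]-P[1]).round(4),np.degrees(np.arctan2(e[1],e[0])).round(1))
E
```

```text
t 1.35 p [ 0.4317 -0.3223  0.2311] xang -12.3 tilt [-0.001 -0.   ] F [-0.1 -0.3 -0.3] T [-0.02  0.01 -0.01] w 0.0854 j7 -1.25
[[371.6, 0.0, 320.7], [0.0, 371.6, 243.9], [0.0, 0.0, 1.0]] [[0.001, -0.953, -0.303, 0.077], [1.0, 0.001, 0.0, -0.001], [0.0, -0.303, 0.953, -0.142], [0.0, 0.0, 0.0, 1.0]]
```

View pics/w1.png

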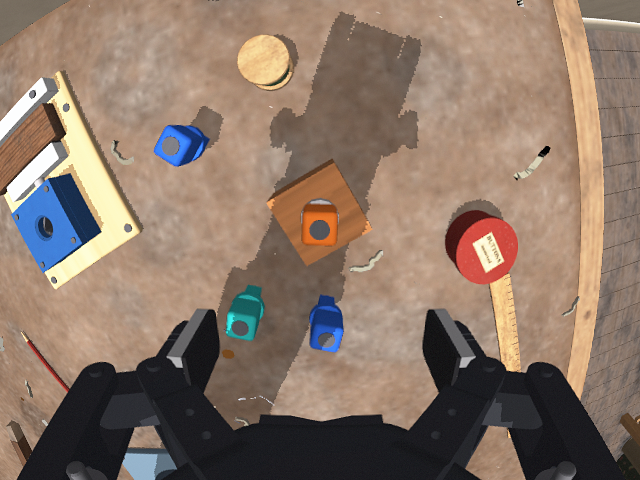

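The wrist view shows the orange head at (319,225) in the stand at (319,212), and the turquoise and blue lookalikes at (245,315) and (325,325). The colour mask missed the head because it is in shadow, so I loosen it.

```bash
python3 - <<'E'
from h import *
from rig import *
s,Rt=state();r=read_camera("wrist");np.savez("w1.npz",**r)
im=r["pixels"];hsv=cv2.cvtColor(im,cv2.COLOR_BGR2HSV)
g=np.zeros(im.shape[:2],np.uint8);g[195:255,290:350]=255
print(hsv[232,306],hsv[208,330],hsv[240,325],hsv[180,320],hsv[230,320])
# grey dot on head top
m=cv2.inRange(hsv,(0,0,30),(179,110,160))&g
c=max(cv2.findContours(m,0,2)[0],key=cv2.contourArea);(x,y),rad=cv2.minEnclosingCircle(c);print("dot",x,y,rad,wray(r,s,(x,y),.096).round(4))
m=cv2.inRange(hsv,(5,228,100),(16,255,255))&g
m=cv2.morphologyEx(m,2,np.ones((3,3)))
c=max(cv2.findContours(m,0,2)[0],key=cv2.contourArea)
q=cv2.boxPoints(cv2.minAreaRect(c));P=np.array([wray(r,s,p,.096) for p in q]);e=P[1]-P[0]
print(cv2.contourArea(c),q.round(0).tolist(),P.mean(0).round(4),[np.linalg.norm(P[i]-P[i-1]).round(4) for i in(1,2)],np.degrees(np.arctan2(e[1],e[0])).round(1))
E
```

```text
t 1.4 p [ 0.4318 -0.3222  0.2312] xang -12.3 tilt [-0.001 -0.   ] F [ 0.3 -0.   0.6] T [-0.01 -0.04 -0.  ] w 0.0856 j7 -1.25
[ 12 213 223] [ 11 216 130] [ 12 213 227] [ 12 153 165] [128  11  89]
dot 319.31414794921875 229.5885009765625 9.981636047363281 [ 0.4326 -0.3205  0.096 ]Traceback (most recent call last):
  File "<stdin>", line 12, in <module>
ValueError: max() iterable argument is empty
```

Key axis is at (0.4326,-0.3205), agreeing with the top view (0.4336,-0.3206). The head's edges line up with the tool, so I descend, grip and check.

>>> {"op": "arm_command", "data": {
  "commands": [
    [[1, 0, -2, 50, 0], [1, 0, -2, 100, 0], [1, 0, -2, 140, 0], [1, 0, -2, 160, 0], [1, 0, -2, 167, 0], [1, 0, -2, 167, 0], [-1, 0, -2, 167, 0], [-1, 0, -2, 167, 0], [-1, 0, -2, 167, 0], [-1, 0, -2, 167, 0], [-1, 0, -2, 167, 0], [-1, 0, -2, 167, 0], [-1, 0, -2, 167, 0]]
  ],
  "force": 60
}}

```text
time_s: 3.08
position: [0.4338, -0.3192, 0.0649]
tcp_rot: [3.123, -0.333, 0.001]
wrist_force: [-0.5, -0.1, 4.7]
width: 0.0274
grip_force: 59.2
```

```bash
python3 -c "
from h import *
s,_=state();print(s['grip_force'])"
```

```text
t 3.08 p [ 0.4338 -0.3192  0.0649] xang -12.2 tilt [ 0.001 -0.001] F [-0.5 -0.1  4.7] T [ 0.04  0.21 -0.02] w 0.0274 j7 -1.28
59.158732295036316
```

>>> {"op": "arm_command", "data": {
  "commands": [
    [[-1, 0, 0, -30, 0], [-1, 0, 0, -80, 0], [-1, 0, 0, -120, 0], [-1, -1, -40, -120, -6], [-1, -2, -90, -120, -12], [-1, -3, -140, -120, -18], [-1, -4, -190, -120, -24], [-1, -5, -240, -120, -32], [-1, -6, -280, -120, -40], [-1, -6, -299, -120, -42], [-1, -6, -299, -120, -42], [-1, -6, -299, -120, -42], [-1, -6, -299, -120, -42], [-1, -6, -299, -120, -42]]
  ]
}}

```text
time_s: 4.82
position: [0.4905, -0.0264, 0.1842]
tcp_rot: [3.036, 0.805, -0.0]
wrist_force: [0.2, 0.4, -0.8]
width: 0.0267
grip_force: 60.9
```

```bash
python3 - <<'E'
from h import *
from rig import *
s,Rt=state();r=read_camera("wrist");np.savez("w2.npz",pos=s["position"],rot=s["tcp_rot"],**r)
cv2.imwrite("pics/w2.png",r["pixels"])
E
```

```text
t 4.83 p [ 0.4905 -0.0264  0.1842] xang 29.7 tilt [-0. -0.] F [ 0.2  0.4 -0.8] T [ 0.04  0.02 -0.02] w 0.0267 j7 -1.23
```

View pics/w2.png

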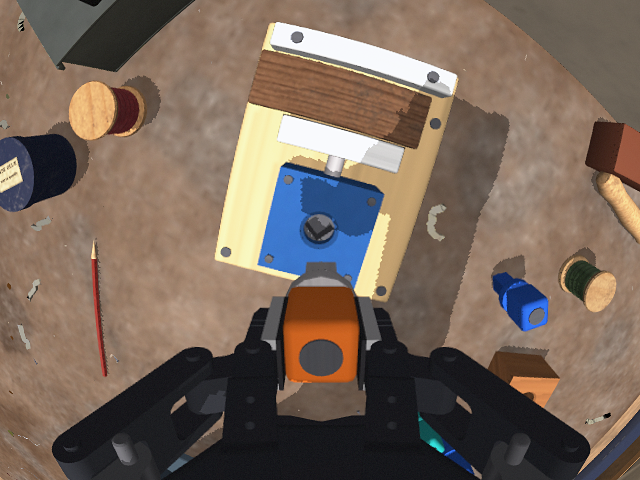

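The wrist view shows the key held, with its head dot at (322,357). The bore mouth is at (319,228) on the blue housing and the jaw is open.

```bash
python3 - <<'E'
from h import *
r=dict(np.load("w2.npz"));s=dict(position=r["pos"],tcp_rot=r["rot"])
hsv=cv2.cvtColor(r["pixels"],cv2.COLOR_BGR2HSV)
def blob(m,box):
    x0,y0,x1,y1=box;k=np.zeros_like(m);k[y0:y1,x0:x1]=m[y0:y1,x0:x1]
    return cv2.convexHull(max(cv2.findContours(k,0,2)[0],key=cv2.contourArea))
notblue=cv2.bitwise_not(cv2.inRange(hsv,(100,120,0),(125,255,255)))
notblue=cv2.morphologyEx(notblue,2,np.ones((2,2)))
def rep(c,z,n):
    P=np.array([wray(r,s,p[0],z) for p in c])[:,:2].astype(np.float32)
    (x,y),rad=cv2.minEnclosingCircle(P);(ex,ey),d,_=cv2.fitEllipse(P)
    print(n,c[:,0].min(0),c[:,0].max(0),"circ",round(x,4),round(y,4),"r",round(rad,4),"ell",round(ex,4),round(ey,4),np.round(d,4));return np.array([ex,ey])
b=rep(blob(notblue,(295,205,345,253)),.055,"bore")
d=rep(blob(cv2.inRange(hsv,(0,0,20),(179,100,190)),(295,335,350,380)),s["position"][2]+.032,"dot")
Rt=R.from_rotvec(s["tcp_rot"]).as_matrix()
print("tcp->bore tool",(Rt.T@np.r_[b-s["position"][:2],0]*1e3).round(1),"tcp->dot",(Rt.T@np.r_[d-s["position"][:2],0]*1e3).round(1))
E
```

```text
bore [305 215] [334 241] circ 0.4929 -0.0231 r 0.0114 ell 0.493 -0.0231 [0.0211 0.0226]
dot [299 340] [342 375] circ 0.49 -0.0253 r 0.0081 ell 0.49 -0.0254 [0.0156 0.0161]
tcp->bore tool [ 3.8 -1.6 -0. ] tcp->dot [ 0.1 -1.1 -0. ]
```

>>> {"op": "arm_command", "data": {
  "commands": [
    [[-1, 2, 0, 30, 0], [-1, 3.5, -0.5, 60, 0], [-1, 3.5, -0.5, 60, 0], [-1, 3.5, -0.5, 60, 0]]
  ]
}}

```text
time_s: 5.38
position: [0.494, -0.0233, 0.1251]
tcp_rot: [3.036, 0.808, 0.001]
wrist_force: [0.4, 0.2, -1.6]
width: 0.0271
grip_force: 60.9
```

```bash
python3 - <<'E'
from h import *
from rig import *
s,Rt=state();r=read_camera("wrist");np.savez("w3.npz",pos=s["position"],rot=s["tcp_rot"],**r)
im=r["pixels"]
cv2.imwrite("pics/w3.png",cv2.resize(im[150:390,220:420],None,fx=3.3,fy=2.5) if 0 else cv2.resize(im[180:380,220:420],None,fx=3,fy=3,interpolation=cv2.INTER_CUBIC))
E
```

```text
t 5.38 p [ 0.494  -0.0233  0.1251] xang 29.8 tilt [ 0.001 -0.   ] F [ 0.4  0.2 -1.6] T [ 0.04  0.   -0.04] w 0.0271 j7 -1.28
```

View pics/w3.png

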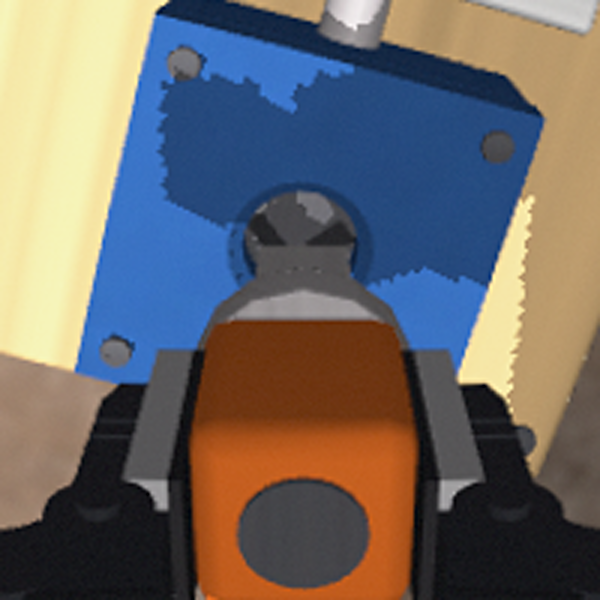

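The close crop shows the housing and bore ring, its outer edge spanning x 228–374 with its top at y≈184. The shank sits centred over it at x≈302, so left–right alignment is good. Next I check fore–aft.

```bash
python3 - <<'E'
from h import *
r=dict(np.load("w3.npz"));s=dict(position=r["pos"],tcp_rot=r["rot"])
Rt=R.from_rotvec(s["tcp_rot"]).as_matrix()
px=lambda x,y:(220+(x+.5)/3-.5,180+(y+.5)/3-.5)
def t(n,x,y,z): print(n,(Rt.T@(wray(r,s,px(x,y),z)-s["position"])*1e3).round(1))
t("ring top",301,184,.055);t("ring L",228,250,.055);t("ring R",374,250,.055)
t("inner top",301,190,.052)
t("dot",303,532,s["position"][2]+.032)
for n,x,y in(("s1",184,62),("s2",498,146),("s3",116,350),("s4",522,437)): t(n,x,y,.055)
E
```

```text
ring top [12.2 -1.4 70.1]
ring L [ -1.9 -16.3  70.1]
ring R [-1.9 13.4 70.1]
inner top [10.  -1.5 73.1]
dot [  0.6  -1.1 -32. ]
s1 [ 37.  -24.2  70.2]
s2 [20.1 37.8 70.2]
s3 [-24.8 -40.8  70.1]
s4 [-46.4  47.6  70.1]
```

Ring diameter comes out at 29.7 mm, matching the expected 30 mm. The bore centre lies about 2.8 mm back in tool x and 0.3 mm in -y from the key axis. I correct by that much and lower carefully.

>>> {"op": "arm_command", "data": {
  "commands": [
    [[-1, -2.8, -0.3, 0, 0], [-1, -2.8, -0.3, 10, 0], [-1, -2.8, -0.3, 20, 0], [-1, -2.8, -0.3, 23, 0], [-1, -2.8, -0.3, 26, 0], [-1, -2.8, -0.3, 28, 0]]
  ]
}}

```text
time_s: 6.18
position: [0.491, -0.0243, 0.0961]
tcp_rot: [-3.036, -0.809, -0.0]
wrist_force: [1.0, 0.8, -0.5]
width: 0.0273
grip_force: 61.1
```

```bash
python3 -c "
from h import *
s,Rt=state();print('Ftool',(Rt.T@s['wrist_force']).round(1),'Ttool',(Rt.T@s['wrist_torque']).round(2))"
```

```text
t 6.17 p [ 0.491  -0.0243  0.0961] xang 29.8 tilt [0. 0.] F [ 1.   0.8 -0.5] T [ 0.03 -0.09  0.01] w 0.0273 j7 -1.3
Ftool [ 1.2 -0.2  0.5] Ttool [-0.02  0.09 -0.01]
```

The shank is 5 mm into the bore with almost no side force, so I lower it gently to touch the drive.

>>> {"op": "arm_command", "data": {
  "commands": [
    [[-1, 0, 0, 3, 0], [-1, 0, 0, 5, 0], [-1, 0, 0, 6, 0], [-1, 0, 0, 7, 0], [-1, 0, 0, 7, 0]]
  ]
}}

```text
time_s: 6.8
position: [0.491, -0.0243, 0.0894]
tcp_rot: [3.036, 0.808, 0.0]
wrist_force: [0.4, 1.3, 0.0]
width: 0.0272
grip_force: 61.2
```

```bash
cat > st.py <<'E'
from h import *
s,Rt=state();print('Ftool',(Rt.T@s['wrist_force']).round(1),'Ttool',(Rt.T@s['wrist_torque']).round(2))
E
python3 st.py
```

```text
t 6.8 p [ 0.491  -0.0243  0.0894] xang 29.8 tilt [0. 0.] F [0.4 1.3 0. ] T [ 0.02 -0.17 -0.03] w 0.0272 j7 -1.3
Ftool [ 1.  -0.9 -0. ] Ttool [-0.07  0.16  0.03]
```

>>> {"op": "arm_command", "data": {
  "commands": [
    [[-1, 0, 0, 0.7, 0], [-1, 0, 0, 1.4, 0], [-1, 0, 0, 1.4, 0]]
  ]
}}

```text
time_s: 7.18
position: [0.4912, -0.0242, 0.089]
tcp_rot: [3.035, 0.808, 0.001]
wrist_force: [-2.3, -0.1, 13.1]
width: 0.0271
grip_force: 63.1
```

```bash
python3 st.py
```

```text
t 7.17 p [ 0.4912 -0.0242  0.089 ] xang 29.8 tilt [ 0.001 -0.   ] F [-2.3 -0.1 13.1] T [0.13 0.75 0.01] w 0.0271 j7 -1.3
Ftool [ -2.   -1.  -13.1] Ttool [ 0.49 -0.58 -0.01]
```

Contact is at collar about 20 mm up, as expected for an unmatched shank. I ease the press to about 5 N and search counter-clockwise, against the open stop, so the jaw cannot move.

>>> {"op": "arm_command", "data": {
  "commands": [
    [[-1, 0, 0, -0.7, 0], [-1, 0, 0, -0.7, -3], [-1, 0, 0, -0.7, -6], [-1, 0, 0, -0.7, -6]]
  ]
}}

```text
time_s: 7.68
position: [0.4913, -0.0242, 0.0892]
tcp_rot: [2.989, 0.967, 0.001]
wrist_force: [-1.6, 0.2, 5.8]
width: 0.0274
grip_force: 61.9
```

```bash
python3 st.py
```

```text
t 7.67 p [ 0.4913 -0.0242  0.0892] xang 35.9 tilt [0.001 0.   ] F [-1.6  0.2  5.8] T [ 0.08  0.21 -0.02] w 0.0274 j7 -1.22
Ftool [-1.2 -1.1 -5.8] Ttool [ 0.19 -0.13  0.02]
```

>>> {"op": "arm_command", "data": {
  "commands": [
    [[-1, 0, 0, 0, -3], [-1, 0, 0, 0, -6], [-1, 0, 0, 0, -6]]
  ]
}}

```text
time_s: 8.05
position: [0.4913, -0.0243, 0.0892]
tcp_rot: [2.934, 1.122, 0.001]
wrist_force: [-0.2, 1.0, 5.8]
width: 0.0273
grip_force: 61.9
```

```bash
python3 st.py
```

```text
t 8.05 p [ 0.4913 -0.0243  0.0892] xang 41.9 tilt [ 0.001 -0.   ] F [-0.2  1.   5.8] T [ 0.13  0.18 -0.02] w 0.0273 j7 -1.13
Ftool [ 0.5 -0.8 -5.8] Ttool [ 0.21 -0.05  0.02]
```

>>> {"op": "arm_command", "data": {
  "commands": [
    [[-1, 0, 0, 0, -3], [-1, 0, 0, 0, -6], [-1, 0, 0, 0, -6]]
  ]
}}

```text
time_s: 8.43
position: [0.4912, -0.0243, 0.0891]
tcp_rot: [2.871, 1.274, 0.001]
wrist_force: [-1.1, 1.5, 4.9]
width: 0.0268
grip_force: 61.9
```

>>> {"op": "arm_command", "data": {
  "commands": [
    [[-1, 0, 0, 0, -3], [-1, 0, 0, 0, -6], [-1, 0, 0, 0, -6]]
  ]
}}

```text
time_s: 8.8
position: [0.4911, -0.0242, 0.089]
tcp_rot: [2.801, 1.421, 0.001]
wrist_force: [-0.3, 0.5, 5.6]
width: 0.0273
grip_force: 61.8
```

>>> {"op": "arm_command", "data": {
  "commands": [
    [[-1, 0, 0, 0, -3], [-1, 0, 0, 0, -6], [-1, 0, 0, 0, -6]]
  ]
}}

```text
time_s: 9.18
position: [0.4911, -0.0242, 0.0888]
tcp_rot: [2.724, 1.565, 0.001]
wrist_force: [0.2, 1.4, 4.1]
width: 0.0273
grip_force: 61.6
```

```bash
python3 st.py
```

```text
t 9.18 p [ 0.4911 -0.0242  0.0888] xang 59.8 tilt [0.001 0.   ] F [0.2 1.4 4.1] T [ 0.18  0.01 -0.  ] w 0.0273 j7 -0.87
Ftool [ 1.3 -0.5 -4.1] Ttool [0.1  0.15 0.  ]
```

>>> {"op": "arm_command", "data": {
  "commands": [
    [[-1, 0, 0, 0.1, -3], [-1, 0, 0, 0.1, -6], [-1, 0, 0, 0.1, -6]]
  ]
}}

```text
time_s: 9.55
position: [0.4909, -0.024, 0.0883]
tcp_rot: [-2.639, -1.704, -0.001]
wrist_force: [1.5, 2.1, -0.4]
width: 0.0273
grip_force: 61.0
```

```bash
python3 st.py
```

```text
t 9.55 p [ 0.4909 -0.024   0.0883] xang 65.7 tilt [0.    0.001] F [ 1.5  2.1 -0.4] T [ 0.47 -0.27  0.01] w 0.0273 j7 -0.79
Ftool [2.6 0.5 0.4] Ttool [-0.05  0.54 -0.01]
```

The force vanished at a tool angle of 65.7°, so the shank appears matched. I lower a little to test.

>>> {"op": "arm_command", "data": {
  "commands": [
    [[-1, 0, 0, 1, 0], [-1, 0, 0, 2, 0], [-1, 0, 0, 2, 0]]
  ]
}}

```text
time_s: 9.93
position: [0.4909, -0.024, 0.0864]
tcp_rot: [-2.637, -1.707, -0.001]
wrist_force: [1.7, 2.7, -2.0]
width: 0.0269
grip_force: 60.9
```

```bash
python3 st.py
```

```text
t 9.93 p [ 0.4909 -0.024   0.0864] xang 65.8 tilt [0. 0.] F [ 1.7  2.7 -2. ] T [ 0.73 -0.46  0.03] w 0.0269 j7 -0.79
Ftool [3.2 0.5 2. ] Ttool [-0.12  0.85 -0.03]
```

>>> {"op": "arm_command", "data": {
  "commands": [
    [[-1, 0.2, 0, 3, 0], [-1, 0.3, 0, 6, 0], [-1, 0.3, 0, 9, 0], [-1, 0.3, 0, 12, 0], [-1, 0.3, 0, 14, 0], [-1, 0.3, 0, 14, 0]]
  ]
}}

```text
time_s: 10.68
position: [0.491, -0.024, 0.0722]
tcp_rot: [-2.637, -1.707, -0.0]
wrist_force: [1.2, 3.1, -3.8]
width: 0.0274
grip_force: 60.6
```

```bash
python3 st.py
```

```text
t 10.68 p [ 0.491  -0.024   0.0722] xang 65.8 tilt [-0.  0.] F [ 1.2  3.1 -3.8] T [ 0.82 -0.69  0.01] w 0.0274 j7 -0.81
Ftool [ 3.3 -0.2  3.8] Ttool [-0.29  1.03 -0.01]
```

>>> {"op": "arm_command", "data": {
  "commands": [
    [[-1, 0.2, 0, 1, 0], [-1, 0.2, 0, 2, 0], [-1, 0.2, 0, 3, 0], [-1, 0.2, 0, 3.5, 0], [-1, 0.2, 0, 3.5, 0]]
  ]
}}

```text
time_s: 11.3
position: [0.4911, -0.0239, 0.0699]
tcp_rot: [2.637, 1.707, -0.001]
wrist_force: [-2.2, 2.8, 12.8]
width: 0.0272
grip_force: 63.1
```

```bash
python3 st.py
```

```text
t 11.3 p [ 0.4911 -0.0239  0.0699] xang 65.8 tilt [-0.    -0.001] F [-2.2  2.8 12.8] T [ 0.74  0.51 -0.06] w 0.0272 j7 -0.81
Ftool [  1.6  -3.1 -12.8] Ttool [0.76 0.47 0.06]
```

Collar is home: TCP 69.9 mm matches the 14.9 mm offset from the stand. I ease the press and turn clockwise.

>>> {"op": "arm_command", "data": {
  "commands": [
    [[-1, 0, 0, -0.9, 0], [-1, 0, 0, -0.9, 5], [-1, 0, 0, -0.9, 10], [-1, 0, 0, -0.9, 15], [-1, 0, 0, -0.9, 20], [-1, 0, 0, -0.9, 25], [-1, 0, 0, -0.9, 30], [-1, 0, 0, -0.9, 30]]
  ]
}}

```text
time_s: 12.3
position: [0.4918, -0.0239, 0.07]
tcp_rot: [2.988, 0.967, 0.002]
wrist_force: [3.6, 2.6, -2.0]
width: 0.0276
grip_force: 60.9
```

```bash
python3 st.py
```

```text
t 12.3 p [ 0.4918 -0.0239  0.07  ] xang 35.9 tilt [ 0.001 -0.   ] F [ 3.6  2.6 -2. ] T [ 0.7  -0.94  0.07] w 0.0276 j7 -1.23
Ftool [4.5 0.  2. ] Ttool [ 0.01  1.17 -0.07]
```

>>> {"op": "arm_command", "data": {
  "commands": [
    [[-1, 0, 0, 0.2, 4], [-1, 0, 0, 0.2, 8], [-1, 0, 0, 0.2, 8]]
  ]
}}

```text
time_s: 12.68
position: [0.4918, -0.0239, 0.07]
tcp_rot: [3.048, 0.758, 0.002]
wrist_force: [2.8, 2.8, 0.8]
width: 0.0273
grip_force: 61.2
```

```bash
python3 st.py
```

```text
t 12.68 p [ 0.4918 -0.0239  0.07  ] xang 27.9 tilt [ 0.001 -0.   ] F [2.8 2.8 0.8] T [ 0.61 -0.9   0.01] w 0.0273 j7 -1.34
Ftool [ 3.8 -1.1 -0.8] Ttool [ 0.12  1.09 -0.  ]
```

>>> {"op": "arm_command", "data": {
  "commands": [
    [[-1, 0, 0, 0, 3], [-1, 0, 0, 0, 3]]
  ]
}}

```text
time_s: 12.92
position: [0.4918, -0.0239, 0.0699]
tcp_rot: [3.067, 0.679, 0.002]
wrist_force: [4.4, 2.2, 1.7]
width: 0.0271
grip_force: 61.2
```

```bash
python3 st.py; python3 - <<'E'
from h import *
from rig import *
r=read_camera("wrist");cv2.imwrite("pics/w4.png",r["pixels"])
E
```

```text
t 12.93 p [ 0.4918 -0.0239  0.0699] xang 25.0 tilt [ 0.001 -0.   ] F [4.4 2.2 1.7] T [ 0.64 -1.09  0.05] w 0.0271 j7 -1.38
Ftool [ 4.9 -0.1 -1.7] Ttool [ 0.11  1.26 -0.05]
```

View pics/w4.png

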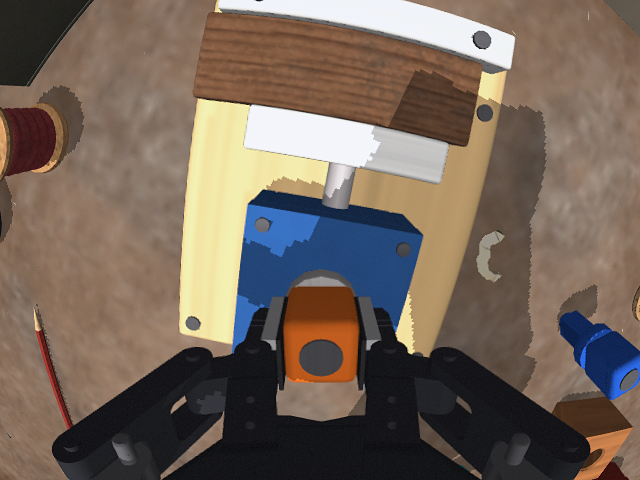

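The wrist view shows the jaw advanced and touching the offcut at about (350,130), with the key seated at (322,355). I continue in small steps, watching torque.

>>> {"op": "arm_command", "data": {
  "commands": [
    [[-1, 0, 0, 0, 2], [-1, 0, 0, 0, 3], [-1, 0, 0, 0, 3]]
  ]
}}

```text
time_s: 13.35
position: [0.4918, -0.0239, 0.07]
tcp_rot: [3.084, 0.597, 0.002]
wrist_force: [5.2, 2.2, 0.7]
width: 0.027
grip_force: 61.3
```

```bash
python3 st.py
```

```text
t 13.35 p [ 0.4918 -0.0239  0.07  ] xang 21.9 tilt [0.001 0.   ] F [5.2 2.2 0.7] T [ 0.57 -1.15  0.07] w 0.027 j7 -1.42
Ftool [ 5.6 -0.1 -0.7] Ttool [ 0.1   1.28 -0.07]
```

>>> {"op": "arm_command", "data": {
  "commands": [
    [[-1, 0, 0, 0, 2], [-1, 0, 0, 0, 3], [-1, 0, 0, 0, 3]]
  ]
}}

```text
time_s: 13.72
position: [0.4918, -0.024, 0.0699]
tcp_rot: [3.099, 0.516, 0.002]
wrist_force: [5.8, 2.1, 1.9]
width: 0.0273
grip_force: 61.3
```

```bash
python3 st.py
```

```text
t 13.72 p [ 0.4918 -0.024   0.0699] xang 18.9 tilt [ 0.001 -0.   ] F [5.8 2.1 1.9] T [ 0.57 -1.18  0.15] w 0.0273 j7 -1.46
Ftool [ 6.2 -0.1 -1.9] Ttool [ 0.16  1.3  -0.15]
```

>>> {"op": "arm_command", "data": {
  "commands": [
    [[-1, 0, 0, 0, 1], [-1, 0, 0, 0, 2], [-1, 0, 0, 0, 2]]
  ]
}}

```text
time_s: 14.1
position: [0.4919, -0.024, 0.07]
tcp_rot: [3.107, 0.464, 0.002]
wrist_force: [4.9, 2.2, 1.5]
width: 0.0273
grip_force: 61.3
```

```bash
python3 st.py
```

```text
t 14.1 p [ 0.4919 -0.024   0.07  ] xang 17.0 tilt [ 0.002 -0.   ] F [4.9 2.2 1.5] T [ 0.55 -1.22  0.5 ] w 0.0273 j7 -1.49
Ftool [ 5.3 -0.7 -1.5] Ttool [ 0.17  1.33 -0.49]
```

>>> {"op": "arm_command", "data": {
  "commands": [
    [[-1, 0, 0, 0, 0.7], [-1, 0, 0, 0, 1.4], [-1, 0, 0, 0, 1.4]]
  ]
}}

```text
time_s: 14.48
position: [0.4919, -0.024, 0.07]
tcp_rot: [3.112, 0.427, 0.002]
wrist_force: [4.8, 1.9, 1.5]
width: 0.0271
grip_force: 61.4
```

```bash
python3 st.py
```

```text
t 14.47 p [ 0.4919 -0.024   0.07  ] xang 15.6 tilt [ 0.002 -0.   ] F [4.8 1.9 1.5] T [ 0.43 -1.14  0.72] w 0.0271 j7 -1.51
Ftool [ 5.2 -0.5 -1.5] Ttool [ 0.11  1.22 -0.71]
```

```bash
python3 - <<'E'
from h import *
from rig import *
r=read_camera("wrist");im=r["pixels"];cv2.imwrite("pics/w5.png",cv2.resize(im[0:300,180:560],(760,600),interpolation=cv2.INTER_CUBIC))
E
```

```text
(no output)
```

View pics/w5.png

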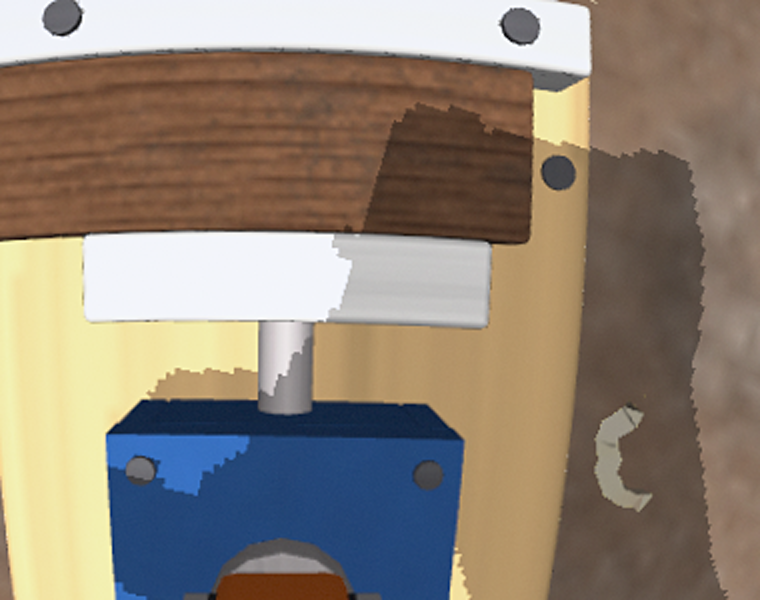

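The crop shows the jaw flush on the offcut and the offcut flush on the fence. One small last nip, then release.

>>> {"op": "arm_command", "data": {
  "commands": [
    [[-1, 0, 0, 0, 1], [-1, 0, 0, 0, 1], [-1, 0, 0, 0, 1]]
  ]
}}

```text
time_s: 14.9
position: [0.4918, -0.024, 0.0699]
tcp_rot: [3.115, 0.4, 0.002]
wrist_force: [5.5, 1.4, 1.1]
width: 0.0268
grip_force: 61.4
```

```bash
python3 st.py
```

```text
t 14.9 p [ 0.4918 -0.024   0.0699] xang 14.7 tilt [ 0.002 -0.   ] F [5.5 1.4 1.1] T [ 0.4  -1.12  0.78] w 0.0268 j7 -1.52
Ftool [ 5.7  0.1 -1.1] Ttool [ 0.1   1.18 -0.78]
```

Torque has levelled off at about 0.8 N m, so it has stopped firmly. I release and retreat.

>>> {"op": "arm_command", "data": {
  "commands": [
    [[-1, 0, 0, 0, -2], [-0.2, 0, 0, 0, -2], [0.5, 0, 0, 0, -2], [1, 0, 0, 0, -2], [1, 0, 0, 0, -2], [1, 0, 0, 0, -2], [1, 0, 0, 0, -2], [1, 0, 0, -10, -2], [1, 0, 0, -40, -2], [1, 0, 0, -90, -2], [1, 0, 0, -130, -2], [1, 0, 0, -130, -2]]
  ]
}}

```text
time_s: 16.4
position: [0.4934, -0.0239, 0.2034]
tcp_rot: [3.108, 0.448, 0.011]
wrist_force: [0.6, 0.4, -1.2]
width: 0.0854
grip_force: 0.0
```

```bash
python3 st.py; python3 - <<'E'
from rig import *
import cv2
cv2.imwrite("pics/w6.png",read_camera("wrist")["pixels"])
E
```

```text
t 16.4 p [ 0.4934 -0.0239  0.2034] xang 16.4 tilt [ 0.007 -0.   ] F [ 0.6  0.4 -1.2] T [-0.02  0.    0.01] w 0.0854 j7 -1.42
Ftool [ 0.7 -0.2  1.2] Ttool [-0.01 -0.   -0.01]
```

View pics/w6.png

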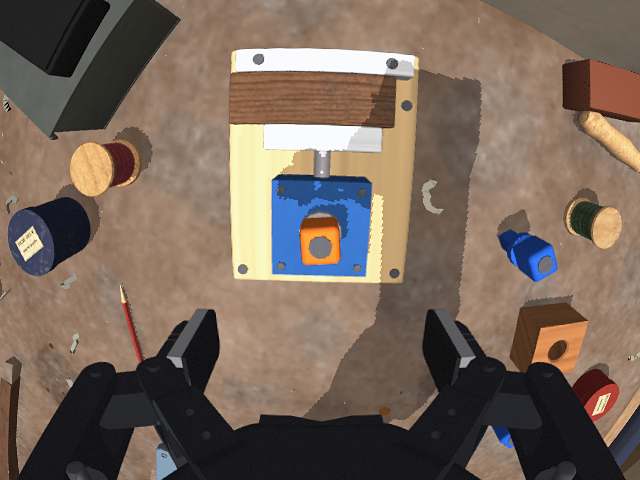

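The view shows the key standing home at (320,243), the jaw closed on the offcut against the fence, the gripper clear and the bystanders where they were. I hand in the job.

```bash
python3 -c "
from rig import *
print(close_job())"
```

```text
the job is handed in; nothing more can be done
None
```

The job is handed in at about 16 s: the orange key stands fully home in the jig, turned clockwise until torque levelled off near 0.8 N m with the jaw closed on the offcut against the fence, and nothing else in the final picture looks disturbed.

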